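# Fit the front board of a flower display riser

### The job

Fit the loose front board, the one with the pot rail on top, to the little wooden display riser: angle its tongue down into the groove of the riser's fixed back board, press it gently home while lowering it until it locks flat with its ends in line with the back board's, and let go. Feel your way in rather than forcing the joint, and leave the pots, shears and other things on the bench where they are.

Things in the scene. Friction and masses are not known exactly. Their poses are not given: they have to be found in the camera images.
- stand: Low wooden display riser fixed to the bench. Its x points level out of the groove (away from the robot), y along the groove, z up; origin on the bench below the nominal groove mouth, halfway along. CAUTION: only the base is measured; the deck on it (back board, groove, ridge, bearers) is fixed up to 12 mm off nominal along +x or -x: find it by touch or sight. Heights and y are true.
- groove (a point): Nominal middle of the groove's mouth at floor height, riser frame (0, 0, 62) mm; axes as the riser. Back board: x -70 to 0, 180 mm long in y, top z = 80. Groove in its +x edge: floor z = 62, roof z = 72 under an 8 mm upper lip, 13 mm deep, ends open. The floor runs on outside as a lower lip to x = 13. More than 30 N between board and riser breaks the lip.
- ridge (a point): Nominal middle of the top of the locking ridge standing on the lower lip's end: riser x 8 to 13, top z = 66 mm, full length; axes as the riser. Because of it the tongue cannot go in level: it enters with the board's outer edge raised 10 to 22 degrees, and must be kept pushed towards the groove while the board is lowered, or the foot behind the tongue lands on the ridge.
- seat (a point): Nominal place of the seated board's origin, riser frame (55, 0, 54) mm, axes as the riser; the true one is shifted along x like the deck, with 1 mm play inwards, 1.5 mm outwards. Bearers at y = +-66, tops z = 54, carry the board; a front strip, x 98 to 104, top z = 64, stands 3 mm clear of its front edge. Seated, its top is level with the back board's and its axes match.
- board: Loose wooden board, 0.25 to 0.45 kg, lying flat on the bench right way up, tongue towards the robot. Origin on the underside below the rail's middle; x away from the tongue, y along the board, z up. 180 mm long in y; body x -50 to 40, top z = 26; underside z = 0 from x -40.5 to 40. Notch in the underside for the ridge: x -48.5 to -40.5, roof z = 14.5.
- tongue (a point): Lower corner of the tongue's tip, halfway along: board frame (-67, 0, 8) mm, axes as the board. The tongue, 180 mm long in y, runs from x -67 to -48.5, underside z = 8, top z = 15 mm (z = 13 for the 4 mm at the tip). Its underside ends at x = -48.5 in the foot's shoulder, which drops behind the ridge.
- rail (a point): Middle of the top of the pot rail, the bar to hold the board by: board frame (0, 0, 64) mm, axes as the board. The rail is 20 mm thick (x -10 to 10), 150 mm long along y and stands 38 mm above the board's top; the board balances roughly below it.
- clay_pot: Terracotta flowerpot, 90 mm wide, 85 mm tall; a bystander to leave alone (origin at the centre of its underside).
- zinc_pot: Metal flowerpot, 100 mm wide, 100 mm tall; a bystander to leave alone (origin at the centre of its underside).
- bowl_white: White ceramic bowl, 110 mm wide, 50 mm tall; a bystander to leave alone (origin at the centre of its underside).
- spool: Small grey ribbon spool standing on its flange, 44 mm wide, 32 mm tall; a bystander to leave alone (origin at the centre of its underside).
- pruner: Pair of pruning shears lying flat, about 140 mm long, 16 mm tall; a bystander to leave alone (origin near the middle of its underside).
- mister: Green glass bottle with a black cap, 64 mm wide, 170 mm tall; a bystander to leave alone (origin at the centre of its underside).
- candle_glass: Squat solid glass cylinder, 60 mm wide, 70 mm tall; a bystander to leave alone (origin at the centre of its underside).
Things that resemble listed ones, but are neither listed nor needed, are in the scene too. What is shaped like the board but blue, grey or purple is not meant.

How it is judged:
On the way:
1. the tongue's tip is down at the groove, lower than the groove's roof, while the board still slants with its outer edge raised (angle between board's own z axis and vertical above 0.1 rad and z of tongue in the frame of stand between 0.058 and 0.069 m and x of tongue in the frame of stand between -0.03 and 0.022 m and y of tongue in the frame of stand between -0.03 and 0.03 m), for 0.1 s.
At the end, for the whole second after the job is handed in: The board lies flat (within 0.03 rad) and locked at rest: underside on the bearers and tongue on the groove's floor (heights within 1.5 mm), tongue in the groove, foot behind the ridge; ends in line with the back board's within 8 mm and parallel within 0.05 rad (x of board in the frame of stand between 0.04 and 0.07 m and y of board in the frame of stand between -0.008 and 0.008 m and z of board in the frame of stand between 0.0525 and 0.0558 m and z of tongue in the frame of stand between 0.0605 and 0.0636 m and x of tongue in the frame of stand below 0.006 m and angle between board's own z axis and vertical below 0.03 rad and angle between the x axis of board and the x axis of stand, either way round below 0.05 rad and linear speed of board below 0.01 m/s); the robot touches nothing.
It fails at once if the board is pressed against the riser with more than 30 N (contact force between board and stand above 30 N).
It fails at once if a bystander is pushed more than 15 mm from its place (distance of any of clay_pot, zinc_pot, bowl_white, spool, pruner, mister, candle_glass from where it was at the start of the episode above 0.015 m).
It also fails if it takes over 67 s, if anything falls off the work surface, if the arm or the gripper's body presses on something with over 40 N, if the wrist force passes 120 N, or if a joint passes its speed limit or range.

### The arm

A 6-joint arm with a two-finger parallel gripper is mounted at the origin on the work surface. World frame = base frame: x ahead of the robot, y to its left, z up, the work surface at z = 0. Lengths are in m, angles in rad, forces in N, time in s.
With the tool pointing down it reaches from about 0.3 to 0.875 m from the base axis. Payload 6.4 kg.
Tool frame: the origin (TCP) lies midway between the tips of the shut fingers; the grasp point (between the pads) lies 19 mm behind it; x points along the fingers, y is the direction in which the jaws open and shut, and the axes are right-handed (so a half turn about x gives the same grasp; the last joint's range is limited). The gripper opens to 85 mm and grips with 20 to 120 N. Pads are 22 mm wide; open, the fingers measure 114 mm over their backs; the gripper's body (76 mm by 85 mm) begins 54 mm behind the grasp point. The pads swing forward as they close: fully open they stand 13 mm farther back than shut.
Start: joints at [1.031, 0.181, 1.607, -0, 1.354, -0.206], TCP at [0.188, 0.543, 0.231] pointing down, gripper open.
Joint ranges: [-2.99, 2.99], [-0.89, 2.07], [0.3, 2.58], [-1.14, 4.28], [0, 2.63], [-3.12, 3.12]. Speed limits (rad/s): [2.57, 2.57, 3.01, 3.14, 3.14, 3.14].

### API

Orientations are given as a unit quaternion [w, x, y, z].
In Python, from bench import ctrl gives the robot as it stands.
- The arm moves only by the tool step_arm, never from a script. Its argument "motion" is a list of rows, each a list of 7 numbers: the shift along the tool's x, y, z in mm, then the turn, a rotation vector about the tool's x, y, z in degrees, then the closure in counts, from 0 (fully open) to 255 (shut). In form: [[tx, ty, tz, rx, ry, rz, hand], ...]. A call has 1 to 10 rows; each row is the pose to reach, as a shift and turn from the pose commanded when the call began, along the tool's axes at that moment; what a row does not reach only later rows make up. A row lasts 1/8 s, in which the tool goes at most 62.5 mm and 10.7 degrees, less where a joint would pass 70% of its speed; a pose out of reach is approached as far as the arm can. A call with a gripper value outside its range is refused whole. The fingers move at their own pace and stop on an object; the grip force is fixed at half the most. Time passes only in rows, so rows that repeat a pose let the fingers close. It gives the time, the measured TCP pose, the force and the opening at its end, in the units of the state.
- ctrl.get_obs(): the state, without advancing time (a new reading comes with each control period).
- ctrl.camera(name): name is "scene" or "side" or "wrist"; returns (picture, depth): 480x640x3 uint8, red, green, blue; 480x640 float32, m along the optical axis (not along the pixel's ray), 0 where there is no reading.
- ctrl.camera_info(name): a dict with "fx", "fy", "cx", "cy" (pixels), "T" (4x4, takes a point from camera to world coordinates); the wrist camera has in their place "hand_eye" (4x4, takes a point from camera to tool coordinates, whose origin is the TCP and whose axes are the tool frame's). Camera axes: x right, y down, z forward; pixel columns grow to the right and rows downward; lengths in m; the calibration is good to about 2 mm. A picture is of the moment at which its call begins: read the wrist's pose just before it. camera_info takes no time and is no camera call.
- ctrl.hand_in(): hands the job in, once; it reports no verdict.
The state is a dict: "time_s": time; "q": joint angles; "dq": joint speeds; "joint_efforts": joint torques, N m; "eef_pos": TCP position; "eef_rot": TCP orientation; "wrist_force": force on the tool from outside, world axes, zero at the start; "torque": the same for the moment, N m; "opening": opening from 0.0 (shut) to 1.0 (fully open).
Only numpy, scipy, OpenCV 4.12 (cv2) and the standard library are available. Lean on these libraries where they do the work, as an engineer would, in place of code of your own. Each camera call takes 0.05 s, during which the arm holds its last target. There are 200 camera calls.

## Working session

There is one attempt and no reset: what is moved stays moved. The work goes in short steps, Python scripts to look and compute and a tool call to move; the robot and the scene stay as the last step left them, time stands still between calls to the robot, and variables do not carry over. Pictures are saved under pics/ and viewed, about 8 in all and at most 12, crops included, and the job is handed in when it is done.

Besides the shell and the picture viewer there is one more tool, called after ">>>" by a JSON object that holds its "fn" and its "kwargs", one argument or row to a line. step_arm: Moves the arm, as the interface text tells. Its arguments: {"type":"object","properties":{"motion":{"type":"array","items":{"type":"array","items":{"type":"number"}}}},"required":["motion"]}

```bash
mkdir -p pics; ls; python3 - <<'E'
from bench import ctrl
import cv2,numpy as np
o=ctrl.get_obs();print(o)
for n in("scene","side"):
    p,d=ctrl.camera(n);cv2.imwrite(f"pics/{n}0.png",p[:,:,::-1]);np.save(f"pics/{n}0.npy",d);i=ctrl.camera_info(n);print(n,i)
print(ctrl.camera_info("wrist"))
E
```

```text
pics
{'time_s': 0.0, 'q': array([ 1.03071544e+00,  1.81528289e-01,  1.60801820e+00, -1.34880173e-05,
        1.35378100e+00, -2.06272767e-01]), 'dq': array([-0.00099762, -0.0011613 ,  0.00271036,  0.00039925,  0.00283102,
       -0.00025658]), 'joint_efforts': array([-2.21005248e-03, -4.44854379e+01, -3.51340020e+01, -4.56611569e-04,
        8.86746333e-03, -5.34723438e-05]), 'eef_pos': array([0.18807784, 0.54278696, 0.23038639]), 'eef_rot': array([ 0.69706133,  0.11689791,  0.69749989, -0.11804359]), 'wrist_force': array([-0.41163557, -0.2822045 , -0.34002419]), 'torque': array([ 0.02925135, -0.00486158, -0.00061385]), 'opening': 0.9995337545823294}
scene {'fx': 624.631592250549, 'fy': 624.631592250549, 'cx': 321.9527868667574, 'cy': 244.4911680486522, 'T': array([[ 0.06055506,  0.53839267, -0.84051557,  1.90849124],
       [ 0.99799615, -0.048138  ,  0.04106596, -0.07008426],
       [-0.01835113, -0.84131805, -0.54022881,  0.9644706 ],
       [ 0.        ,  0.        ,  0.        ,  1.        ]])}
side {'fx': 452.0277599927429, 'fy': 452.0277599927429, 'cx': 321.16809651298973, 'cy': 235.2454821089517, 'T': array([[ 0.9777372 , -0.12908293,  0.16543143,  0.33499135],
       [-0.20977423, -0.61999167,  0.7560457 , -0.89222017],
       [ 0.00497351, -0.77391726, -0.63326719,  0.82758204],
       [ 0.        ,  0.        ,  0.        ,  1.        ]])}
{'fx': 332.83209697292847, 'fy': 332.83209697292847, 'cx': 321.0610138680489, 'cy': 241.49956626480434, 'hand_eye': array([[-4.65800718e-06, -2.80141211e-01,  9.59958802e-01,
        -1.42202196e-01],
       [ 9.99999554e-01, -9.07766909e-04, -2.60057948e-04,
        -2.90107564e-04],
       [ 9.44271783e-04,  9.59958373e-01,  2.80141090e-01,
        -7.10846868e-02],
       [ 0.00000000e+00,  0.00000000e+00,  0.00000000e+00,
         1.00000000e+00]])}
```

View pics/scene0.png

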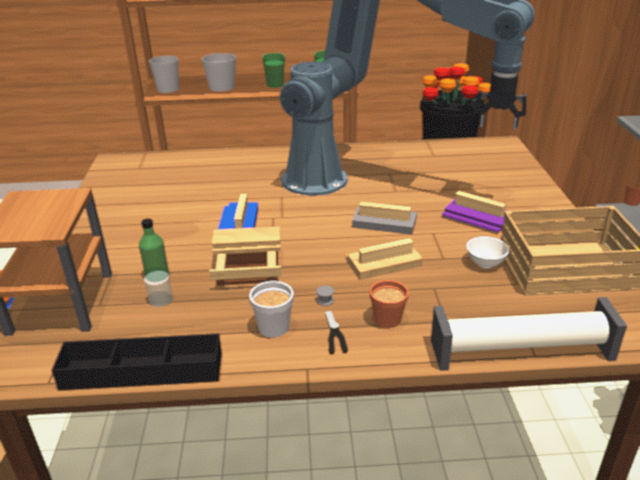

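View pics/side0.png

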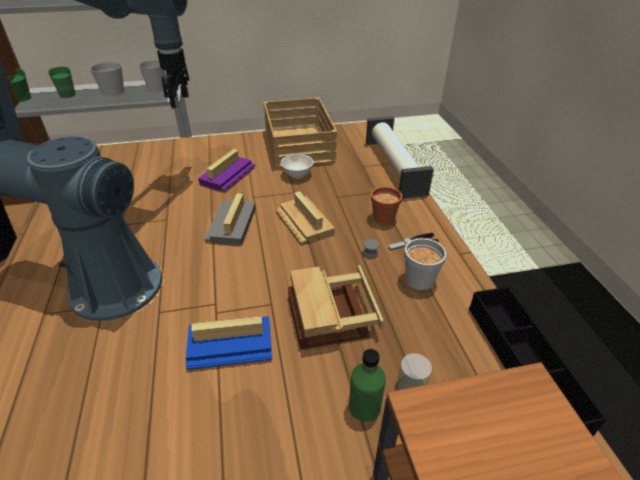

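Candidates for the board, in scene pixels: blue (240,215), grey (385,217), purple (477,210) and natural wood (384,258). In the side view the wood one is at (306,217). I choose the natural-wood one. The riser is at scene (247,255), side (330,305).

```bash
cat > h.py <<'E'
import numpy as np,cv2
from bench import ctrl
from scipy.spatial.transform import Rotation as R
def cloud(n,d,T=None):
    i=ctrl.camera_info(n);T=i["T"] if T is None else T
    v,u=np.mgrid[:480,:640]
    P=np.stack([(u-i["cx"])/i["fx"]*d,(v-i["cy"])/i["fy"]*d,d],-1)
    return P@T[:3,:3].T+T[:3,3]
def toolT(o):
    T=np.eye(4);T[:3,:3]=R.from_quat(o["eef_rot"],scalar_first=True).as_matrix();T[:3,3]=o["eef_pos"];return T
def wrist(name):
    o=ctrl.get_obs();p,d=ctrl.camera("wrist");T=toolT(o)@ctrl.camera_info("wrist")["hand_eye"]
    cv2.imwrite(f"pics/{name}.png",p[:,:,::-1]);np.savez(f"pics/{name}.npz",d=d,T=T);return p,d,T
E
python3 - <<'E'
from h import *
np.set_printoptions(precision=4,suppress=True)
for n,boxes in(("scene",{"board":(345,238,425,276),"stand":(208,226,284,282)}),("side",{"board":(275,190,336,243),"stand":(285,264,384,348)})):
    d=np.load(f"pics/{n}0.npy");P=cloud(n,d)
    for k,(a,b,c,e) in boxes.items():
        Q=P[b:e,a:c].reshape(-1,3);Q=Q[np.isfinite(Q).all(1)]
        for lo,hi in((.02,.03),(.059,.07),(.075,.085)):
            S=Q[(Q[:,2]>lo)&(Q[:,2]<hi)]
            if len(S)>20:
                r=cv2.minAreaRect((S[:,:2]*1000).astype(np.float32));print(n,k,lo,len(S),r, S[:,2].mean())
# table level
    print(n,[P[v,u] for u,v in ((330,270),(240,250))])
E
python3 - <<'E'
import cv2
a=cv2.imread('pics/scene0.png')[190:300,190:440];b=cv2.imread('pics/side0.png')[180:355,260:400]
a=cv2.resize(a,(800,352),interpolation=2);cv2.imwrite('pics/crop0.png',a)
E
```

```text
scene board 0.02 709 ((524.3870849609375, 164.10202026367188), (95.3330078125, 184.06329345703125), 14.27236557006836) 0.02603775408790712
scene board 0.059 307 ((527.3896484375, 166.42166137695312), (30.604530334472656, 154.49822998046875), 17.562875747680664) 0.06391158444356063
scene stand 0.02 59 ((442.69744873046875, -226.73028564453125), (275.3966979980469, 89.30113220214844), 7.528864860534668) 0.026269091350832104
scene stand 0.059 704 ((520.6325073242188, -204.66781616210938), (182.40077209472656, 180.02456665039062), 0.796591579914093) 0.06349689589923878
scene stand 0.075 994 ((464.91912841796875, -205.52850341796875), (84.47964477539062, 180.4794158935547), 0.4584570825099945) 0.08051589124772475
scene [array([0.5368, 0.0171, 0.0002]), array([ 0.508 , -0.22  ,  0.0594])]
side board 0.02 792 ((521.66162109375, 163.54420471191406), (92.71473693847656, 186.3565216064453), 15.729558944702148) 0.02587509908259719
side board 0.059 233 ((525.8385009765625, 165.26922607421875), (22.46923065185547, 150.05911254882812), 15.017704010009766) 0.06372394285292607
side stand 0.02 112 ((497.03173828125, -206.23309326171875), (152.33425903320312, 160.98533630371094), 0.8448284268379211) 0.024856886798352303
side stand 0.059 603 ((517.8308715820312, -204.88726806640625), (174.75717163085938, 184.78561401367188), 0.5321434140205383) 0.06410419406263831
side stand 0.075 1921 ((465.78662109375, -205.3813934326172), (70.74635314941406, 185.00979614257812), 0.4584242105484009) 0.08016685072536969
side [array([ 0.543 , -0.0534,  0.0026]), array([ 0.3169,  0.0806, -0.0018])]
```

View pics/crop0.png

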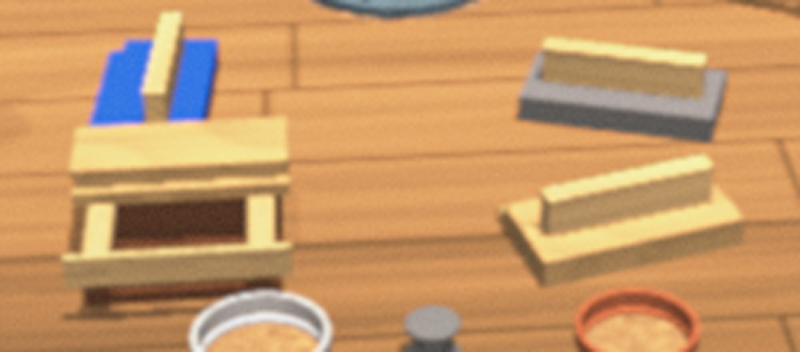

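Crop: the natural-wood board at crop (620,215) is the one, with its tongue side toward the robot. The others are blue or grey. Riser at (180,200). From depth, the rail is at (0.526,0.165,0.064) with yaw ≈15°. The deck's back board spans x≈0.431–0.501, centred at y≈-0.205. Next I move above the board with the jaws turned.

>>> {"fn": "step_arm", "kwargs": {
  "motion": [
    [-50, -246, 443, 56, 0, 0, 0],
    [-50, -246, 443, 56, 0, 0, 0],
    [-50, -246, 443, 56, 0, 0, 0],
    [-50, -246, 443, 56, 0, 0, 0],
    [-50, -246, 443, 56, 0, 0, 0],
    [-50, -246, 443, 56, 0, 0, 0],
    [-50, -246, 443, 56, 0, 0, 0],
    [-50, -246, 443, 56, 0, 0, 0],
    [-50, -246, 443, 56, 0, 0, 0],
    [-50, -246, 443, 56, 0, 0, 0]
  ]
}}

```text
time_s: 1.35
eef_pos: [0.5261, 0.1654, 0.2806]
eef_rot: [0.56, 0.431, 0.561, -0.432]
wrist_force: [-0.1, 1.1, -0.6]
opening: 1.003
```

```bash
python3 - <<'E'
from h import *
np.set_printoptions(precision=4,suppress=True)
o=ctrl.get_obs();print(o['time_s'],o['q'],o['dq'],o['eef_pos'],toolT(o)[:3,:3])
p,d,T=wrist("w1");P=cloud("wrist",d,T)
Q=P.reshape(-1,3);Q=Q[(d.ravel()>0.1)]
m=(np.hypot(Q[:,0]-.526,Q[:,1]-.165)<.13);Q=Q[m]
for lo,hi in((.022,.031),(.059,.07)):
    S=Q[(Q[:,2]>lo)&(Q[:,2]<hi)];print(len(S),cv2.minAreaRect((S[:,:2]*1000).astype(np.float32)),S[:,2].mean(),S.mean(0))
E
```

```text
1.35 [ 0.0891  0.0909  1.6075  0.0004  1.4447 -0.169 ] [ 0.0394 -0.0151  0.0179  0.0066  0.004   0.005 ] [0.5261 0.1654 0.2806] [[-0.0015  0.9669  0.2553]
 [ 0.0003  0.2553 -0.9669]
 [-1.     -0.0013 -0.0007]]
8655 ((520.506591796875, 164.73214721679688), (90.13864135742188, 180.5740966796875), 15.669600486755371) 0.025600899218786437 [0.5171 0.1723 0.0256]
2441 ((525.366455078125, 166.00930786132812), (19.995759963989258, 149.6026153564453), 15.691206932067871) 0.06345675890626198 [0.5242 0.1704 0.0635]
```

View pics/w1.png

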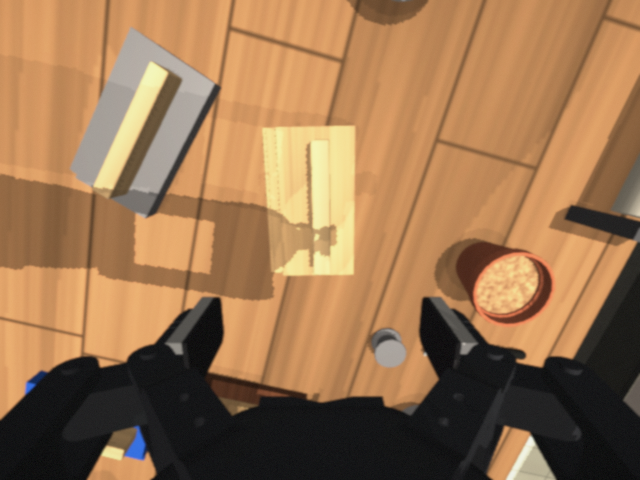

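The wrist view shows the wooden board at (310,200). The lookalikes are grey (145,120) and blue (35,385). Clay pot at (510,285), spool at (388,347). The rail is at (0.5254,0.1660,0.0635), yaw 15.7°, and all three cameras agree. Next I survey the riser from above while the hand is empty.

>>> {"fn": "step_arm", "kwargs": {
  "motion": [
    [10, -118, 346, 14.3, 0, 0, 0],
    [10, -118, 346, 14.3, 0, 0, 0],
    [10, -118, 346, 14.3, 0, 0, 0],
    [10, -118, 346, 14.3, 0, 0, 0],
    [10, -118, 346, 14.3, 0, 0, 0],
    [10, -118, 346, 14.3, 0, 0, 0],
    [10, -118, 346, 14.3, 0, 0, 0],
    [10, -118, 346, 14.3, 0, 0, 0],
    [10, -118, 346, 14.3, 0, 0, 0]
  ]
}}

```text
time_s: 2.52
eef_pos: [0.5014, -0.1969, 0.2714]
eef_rot: [0.503, 0.497, 0.503, -0.497]
wrist_force: [-0.5, -0.0, -0.0]
opening: 1.001
```

```bash
python3 - <<'E'
from h import *
np.set_printoptions(precision=4,suppress=True)
o=ctrl.get_obs();print(o['time_s'],o['q'],o['dq'],o['eef_pos'],toolT(o)[:3,:3])
p,d,T=wrist("w2");P=cloud("wrist",d,T)
Q=P.reshape(-1,3);Q=Q[(d.ravel()>0.15)]
m=(abs(Q[:,0]-.50)<.14)&(abs(Q[:,1]+.205)<.13);Q=Q[m]
for lo,hi,xa,xb in((.075,.085,.4,.6),(.059,.0645,.5,.53),(.0645,.069,.5,.53),(.059,.068,.57,.65),(.05,.058,.51,.61),(.0,.04,.4,.65)):
    S=Q[(Q[:,2]>lo)&(Q[:,2]<hi)&(Q[:,0]>xa)&(Q[:,0]<xb)]
    if len(S)>10: print(lo,len(S),cv2.minAreaRect((S[:,:2]*1000).astype(np.float32)),S.mean(0),S.min(0),S.max(0))
# x-profile of z at y near centre
S=Q[abs(Q[:,1]+.205)<.03]
for x in np.arange(.42,.63,.004):
    s=S[abs(S[:,0]-x)<.002]
    if len(s):print(round(x,3),np.percentile(s[:,2],[10,50,90]).round(4),end='; ')
E
```

```text
2.525 [-0.5948  0.067   1.6516  0.0004  1.4231 -0.6077] [-0.0011  0.0003 -0.0044 -0.0026 -0.0017 -0.0049] [ 0.5014 -0.1969  0.2714] [[ 0.0001  0.9999  0.0128]
 [ 0.0004  0.0128 -0.9999]
 [-1.      0.0001 -0.0004]]
0.075 11601 ((464.5919189453125, -205.2550048828125), (69.49604797363281, 180.4684600830078), 0.5798625349998474) [ 0.4649 -0.1987  0.0796] [ 0.4294 -0.2958  0.0768] [ 0.5002 -0.1153  0.0823]
0.059 1258 ((506.6637878417969, -204.64620971679688), (12.718220710754395, 179.67367553710938), 0.6287721395492554) [ 0.5044 -0.2007  0.0618] [ 0.5    -0.2945  0.0592] [ 0.5139 -0.1148  0.0645]
0.0645 743 ((510.6457824707031, -204.33016967773438), (5.032141208648682, 178.84835815429688), 0.5096880197525024) [ 0.5106 -0.1985  0.0657] [ 0.5074 -0.2937  0.0645] [ 0.5139 -0.1149  0.068 ]
0.059 1108 ((601.0115356445312, -204.30825805664062), (6.976699352264404, 179.3345489501953), 0.5191964507102966) [ 0.6006 -0.1982  0.0633] [ 0.5969 -0.294   0.059 ] [ 0.6051 -0.1147  0.0666]
0.05 3112 ((556.322265625, -204.57464599609375), (85.05304718017578, 179.2748260498047), 0.6378279328346252) [ 0.55
[... 1043 characters left out ...]
07 0.0116 0.0126]; 0.532 [0.0107 0.0117 0.0126]; 0.536 [0.0109 0.0119 0.0127]; 0.54 [0.0107 0.0117 0.0127]; 0.544 [0.0107 0.0116 0.0126]; 0.548 [0.0106 0.0116 0.0126]; 0.552 [0.0108 0.0116 0.0125]; 0.556 [0.0112 0.0203 0.0376]; 0.56 [0.0368 0.0377 0.0385]; 0.564 [0.0368 0.0377 0.0386]; 0.568 [0.0368 0.0377 0.0386]; 0.572 [0.0367 0.0377 0.0387]; 0.576 [0.0363 0.0374 0.0381]; 0.58 [0.0109 0.0117 0.0129]; 0.584 [-0.0011 -0.0002  0.0009]; 0.588 [-0.0014 -0.0004  0.0005]; 0.592 [-0.0014 -0.0003  0.0006]; 0.596 [-0.0012  0.0003  0.0572]; 0.6 [-0.0005  0.0514  0.0639]; 0.604 [-0.0011  0.0008  0.0642]; 0.608 [-0.0014 -0.0003  0.0004]; 0.624 [-0.0013 -0.0003  0.0008]; 0.628 [-0.0013 -0.0004  0.0007];
```

View pics/w2.png

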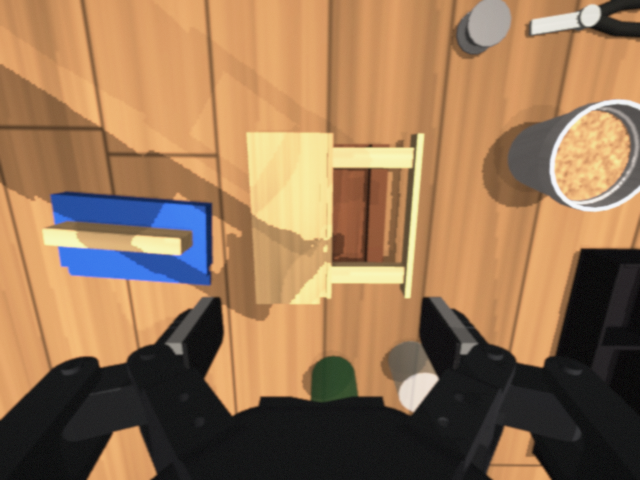

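The view shows the back board at (290,215), the ridge line at x≈330, the front strip at (415,215), the zinc pot at (590,155), the spool at (485,25) and the mister at (335,380). The back board, ridge and strip put the true mouth at x≈0.4996, 0.5001 and 0.5000, with y=-0.205 and yaw 0.55°. Next I go to the board.

>>> {"fn": "step_arm", "kwargs": {
  "motion": [
    [171, 28.6, -362.6, -15, 0, 0, 0],
    [171, 28.6, -362.6, -15, 0, 0, 0],
    [171, 28.6, -362.6, -15, 0, 0, 0],
    [171, 28.6, -362.6, -15, 0, 0, 0],
    [171, 28.6, -362.6, -15, 0, 0, 0],
    [171, 28.6, -362.6, -15, 0, 0, 0],
    [171, 28.6, -362.6, -15, 0, 0, 0],
    [171, 28.6, -362.6, -15, 0, 0, 0],
    [171, 28.6, -362.6, -15, 0, 0, 0],
    [171, 28.6, -362.6, -15, 0, 0, 0]
  ]
}}

```text
time_s: 3.82
eef_pos: [0.5267, 0.1631, 0.1012]
eef_rot: [0.563, 0.428, 0.562, -0.428]
wrist_force: [0.4, -0.4, 0.1]
opening: 1.002
```

```bash
python3 - <<'E'
from h import *
np.set_printoptions(precision=4,suppress=True)
o=ctrl.get_obs();T=toolT(o);print(o['time_s'],o['dq'],o['eef_pos'],T[:3,:3])
p,d,Tc=wrist("w3");P=cloud("wrist",d,Tc);Q=P[d>.08]
S=Q[(np.hypot(Q[:,0]-.5254,Q[:,1]-.166)<.12)&(Q[:,2]>.059)&(Q[:,2]<.068)]
print(len(S),cv2.minAreaRect((S[:,:2]*1000).astype(np.float32)),S[:,2].mean())
S=Q[(np.hypot(Q[:,0]-.5254,Q[:,1]-.166)<.12)&(Q[:,2]>.022)&(Q[:,2]<.03)]
print(len(S),cv2.minAreaRect((S[:,:2]*1000).astype(np.float32)),S[:,2].mean())
y=np.radians(15.69);Rt=np.array([[0,np.cos(y),np.sin(y)],[0,np.sin(y),-np.cos(y)],[-1,0,0]])
print(T[:3,:3].T@(np.array([.5254,.166,.030])-o['eef_pos'])*1000,R.from_matrix(T[:3,:3].T@Rt).as_rotvec(degrees=True))
E
```

```text
3.825 [-0.0066 -0.0001  0.0025  0.0003 -0.0019  0.0029] [0.5267 0.1631 0.1012] [[ 0.0015  0.9636  0.2675]
 [-0.0001  0.2675 -0.9636]
 [-1.      0.0014  0.0005]]
8566 ((524.8988037109375, 166.3731689453125), (20.07271957397461, 149.8557586669922), 15.67490291595459) 0.06349891702992458
25646 ((520.2327880859375, 164.69235229492188), (90.627685546875, 180.6647186279297), 15.738188743591309) 0.025598878493615827
[71.1737 -0.5324 -3.1782] [-0.1731  0.0267 -0.0808]
```

>>> {"fn": "step_arm", "kwargs": {
  "motion": [
    [36, -0.8, -3.7, -0.2, 0, 0, 0],
    [71, -0.8, -3.7, -0.2, 0, 0, 0],
    [71, -0.8, -3.7, -0.2, 0, 0, 0],
    [71, -0.8, -3.7, -0.2, 0, 0, 0],
    [71, -0.8, -3.7, -0.2, 0, 0, 255],
    [71, -0.8, -3.7, -0.2, 0, 0, 255],
    [71, -0.8, -3.7, -0.2, 0, 0, 255],
    [71, -0.8, -3.7, -0.2, 0, 0, 255],
    [71, -0.8, -3.7, -0.2, 0, 0, 255],
    [71, -0.8, -3.7, -0.2, 0, 0, 255]
  ]
}}

```text
time_s: 5.12
eef_pos: [0.5248, 0.1674, 0.0298]
eef_rot: [0.564, 0.427, 0.564, -0.426]
wrist_force: [0.6, 0.6, 3.6]
opening: 0.229
```

```bash
python3 - <<'E'
from h import *
np.set_printoptions(precision=4,suppress=True)
o=ctrl.get_obs();T=toolT(o);print(o['time_s'],o['dq'],o['eef_pos'],o['wrist_force'],o['torque'],o['opening'],T[:3,:3])
E
```

```text
5.125 [ 0.0011 -0.0015 -0.0003  0.0016 -0.0009  0.001 ] [0.5248 0.1674 0.0298] [0.5716 0.5998 3.5963] [ 0.0921  0.1211 -0.0147] 0.22868597695336215 [[ 0.001   0.9623  0.272 ]
 [ 0.0002  0.272  -0.9623]
 [-1.      0.001   0.0001]]
```

>>> {"fn": "step_arm", "kwargs": {
  "motion": [
    [-20, 0, 0, 0, 0, 0, 255],
    [-60, 0, 0, 0, 0, 0, 255],
    [-110, 0, 0, 0, 0, 0, 255],
    [-150, 0, 0, 0, 0, 0, 255],
    [-150, 0, 0, 0, 0, 0, 255],
    [-150, 0, 0, 0, 0, 0, 255],
    [-150, 0, 0, 0, 0, 0, 255]
  ]
}}

```text
time_s: 6.0
eef_pos: [0.5225, 0.167, 0.1764]
eef_rot: [0.563, 0.425, 0.565, -0.428]
wrist_force: [-0.4, -0.5, -4.6]
opening: 0.223
```

```bash
cat >> h.py <<'E'
H,DY=.0298,.001
DECK=np.array([.500,-.205,0]);YAW=np.radians(.55)
RTB=np.array([[0,1,0],[0,0,-1],[-1,0,0.]])  # columns: tool axes in board frame
def pose(t,zt,th,H=H,DY=DY):
    "TCP pose for tongue tip lower corner at deck (t,0,zt) mm, outer edge raised th deg"
    Rd=R.from_rotvec([0,0,YAW]);Rb=Rd*R.from_euler('y',-th,degrees=True)
    tip=DECK+Rd.apply([t/1e3,0,zt/1e3]);T=np.eye(4)
    T[:3,:3]=Rb.as_matrix()@RTB;T[:3,3]=tip+Rb.apply(np.array([0,DY,H])-[-.067,0,.008]);return T
def row(T0,T):
    D=np.linalg.inv(T0)@T
    return np.r_[D[:3,3]*1000,R.from_matrix(D[:3,:3]).as_rotvec(degrees=True)].round(2)
def app(T0,r):
    D=np.eye(4);D[:3,:3]=R.from_rotvec(r[3:6],degrees=True).as_matrix();D[:3,3]=np.array(r[:3])/1e3;return T0@D
def where(T,H=H):
    "tip t,y,zt mm, tilt deg, yaw err deg, side tilt from tool pose"
    Rd=R.from_rotvec([0,0,YAW]);Rb=T[:3,:3]@RTB.T
    tip=T[:3,3]-Rb@(np.array([0,DY,H])-[-.067,0,.008]);p=Rd.inv().apply(tip-DECK)*1e3
    x=Rd.inv().apply(Rb[:,0]);return p.round(2),np.degrees([np.arcsin(x[2]),np.arctan2(x[1],x[0]),np.arcsin(Rb[2,1])]).round(2)
E
python3 - <<'E'
from h import *
np.set_printoptions(precision=4,suppress=True)
o=ctrl.get_obs();T=toolT(o);print(o['time_s'],o['eef_pos'],o['wrist_force'],o['torque'],o['opening'])
p,d,Tc=wrist("w4")
print(row(T,pose(20,100,14)),where(T))
P=cloud("wrist",d,Tc);L=(P-T[:3,3])@T[:3,:3]; B=np.stack([L[...,1],-L[...,2]+.001,.0298-L[...,0]],-1)
Q=B[(d>.05)&(abs(B[...,0])<.08)&(abs(B[...,1])<.11)]
for lo,hi in((.022,.03),(.058,.068)):
    S=Q[(Q[:,2]>lo)&(Q[:,2]<hi)];print(len(S),cv2.minAreaRect((S[:,:2]*1000).astype(np.float32)),S[:,2].mean(),np.linalg.lstsq(np.c_[S[:,:2],np.ones(len(S))],S[:,2],rcond=None)[0])
E
```

```text
6.0 [0.5225 0.167  0.1764] [-0.4302 -0.5492 -4.5795] [ 0.004  -0.0044 -0.0604] 0.22258510073959709
[ 38.98 -45.36 371.9   15.15  -1.87  14.21] (array([-38.44, 353.21, 154.96]), array([-0.29, 15.22,  0.05]))
33158 ((-5.112640380859375, 16.738182067871094), (146.19618225097656, 90.92184448242188), 89.8996353149414) 0.02562409903470973 [ 0.0008 -0.0001  0.0256]
16010 ((3.4070310592651367, 24.211158752441406), (100.86865234375, 45.435333251953125), 78.43933868408203) 0.0636171766020206 [ 0.001  -0.0043  0.0637]
```

View pics/w4.png

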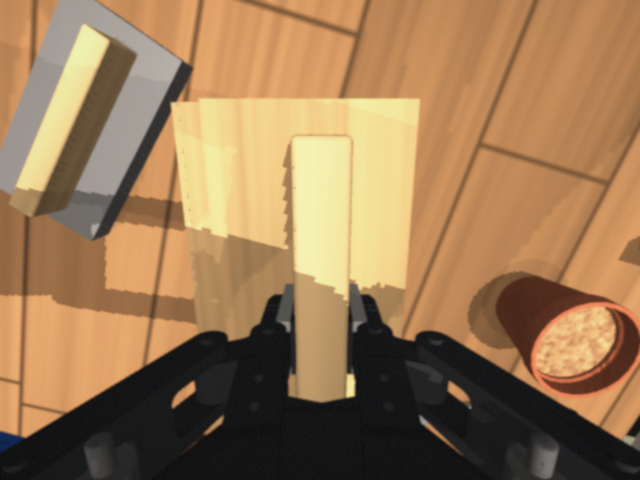

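The board is held firmly and level, at about 4.6 N, with rail, ends and underside where the model predicts. Carrying to above the groove, already slanted.

>>> {"fn": "step_arm", "kwargs": {
  "motion": [
    [0, -45.4, 372, 15.2, -1.9, 14.2, 255],
    [0, -45.4, 372, 15.2, -1.9, 14.2, 255],
    [0, -45.4, 372, 15.2, -1.9, 14.2, 255],
    [0, -45.4, 372, 15.2, -1.9, 14.2, 255],
    [0, -45.4, 372, 15.2, -1.9, 14.2, 255],
    [0, -45.4, 372, 15.2, -1.9, 14.2, 255],
    [0, -45.4, 372, 15.2, -1.9, 14.2, 255],
    [0, -45.4, 372, 15.2, -1.9, 14.2, 255],
    [0, -45.4, 372, 15.2, -1.9, 14.2, 255],
    [0, -45.4, 372, 15.2, -1.9, 14.2, 255]
  ]
}}

```text
time_s: 7.3
eef_pos: [0.5817, -0.2016, 0.1791]
eef_rot: [0.56, 0.556, 0.437, -0.431]
wrist_force: [0.6, 0.3, -3.8]
opening: 0.226
```

```bash
python3 - <<'E'
from h import *
np.set_printoptions(precision=4,suppress=True)
for k in range(3):
    o=ctrl.get_obs();T=toolT(o);print(o['time_s'],o['eef_pos'],o['wrist_force'],o['torque'],o['opening'],where(T));
    if k<2: ctrl.camera("side")
print(row(T,pose(20,80,14)), row(T,pose(8.5,66.8,14)))
i=ctrl.camera_info("scene")
for n in("scene",):
    d=np.load("pics/scene0.npy");P=cloud(n,d)
    for nm,(a,b,c,e) in {"zinc":(250,283,295,335),"mister":(140,220,168,275),"candle":(145,272,173,304)}.items():
        Q=P[b:e,a:c].reshape(-1,3);Q=Q[Q[:,2]>.03];print(nm,np.percentile(Q,[5,95],axis=0))
E
```

```text
7.3 [ 0.5817 -0.2016  0.1791] [ 0.6128  0.3022 -3.7687] [-0.0225  0.342  -0.0135] 0.22635943921796947 (array([ 22.16,   1.57, 141.48]), array([14.26,  0.05,  0.02]))
7.35 [ 0.5818 -0.2018  0.1793] [-0.1672  0.3056 -4.0435] [ 0.0085  0.2337 -0.0487] 0.2288974960093217 (array([ 22.25,   1.38, 141.63]), array([14.28,  0.04,  0.01]))
7.4 [ 0.5819 -0.2021  0.1794] [-0.5478  0.3218 -4.0657] [-0.0087  0.3185 -0.0136] 0.22667044755592075 (array([ 22.35,   1.12, 141.76]), array([14.29,  0.03, -0.  ]))
[ 59.62 -17.42   1.15   0.03  -0.01  -0.29] [ 69.57 -31.82   1.15   0.03  -0.01  -0.29]
zinc [[ 0.7175 -0.1737  0.0389]
 [ 0.8089 -0.094   0.1001]]
mister [[ 0.523  -0.4674  0.0398]
 [ 0.6074 -0.4156  0.1671]]
candle [[ 0.613  -0.4431  0.0337]
 [ 0.6623 -0.3917  0.0734]]
```

>>> {"fn": "step_arm", "kwargs": {
  "motion": [
    [30, -9, 1.1, 0, 0, -0.3, 255],
    [59.6, -17.4, 1.1, 0, 0, -0.3, 255],
    [59.6, -17.4, 1.1, 0, 0, -0.3, 255],
    [59.6, -17.4, 1.1, 0, 0, -0.3, 255],
    [59.6, -17.4, 1.1, 0, 0, -0.3, 255],
    [59.6, -17.4, 1.1, 0, 0, -0.3, 255],
    [59.6, -17.4, 1.1, 0, 0, -0.3, 255],
    [59.6, -17.4, 1.1, 0, 0, -0.3, 255]
  ]
}}

```text
time_s: 8.4
eef_pos: [0.5796, -0.2043, 0.1174]
eef_rot: [0.559, 0.555, 0.438, -0.433]
wrist_force: [-0.8, -0.3, -4.4]
opening: 0.221
```

```bash
cat > st.py <<'E'
from h import *
import sys
np.set_printoptions(precision=3,suppress=True)
o=ctrl.get_obs();T=toolT(o);print(o['time_s'],'F',o['wrist_force'],'M',o['torque'],o['opening'],where(T),np.abs(o['dq']).max().round(4))
a=list(map(float,sys.argv[1:]))
for i in range(0,len(a),3):print(a[i:i+3],row(T,pose(*a[i:i+3])))
E
python3 - <<'E'
from h import *
p,d=ctrl.camera("side");cv2.imwrite("pics/s1.png",cv2.resize(p[180:360,240:440,::-1],(800,720))[:600])
E
python3 st.py 20 80 14 10 68 14 9 67 14
```

```text
8.45 F [-0.246  0.315 -4.213] M [ 0.011  0.237 -0.02 ] 0.22520517709040253 (array([19.85, -0.97, 79.98]), array([13.99, -0.06,  0.  ])) 0.0024
[20.0, 80.0, 14.0] [ 0.    0.14 -1.03 -0.06  0.01  0.01]
[10.0, 68.0, 14.0] [  9.23 -12.46  -1.02  -0.06   0.01   0.01]
[9.0, 67.0, 14.0] [  9.96 -13.67  -1.02  -0.06   0.01   0.01]
```

View pics/s1.png

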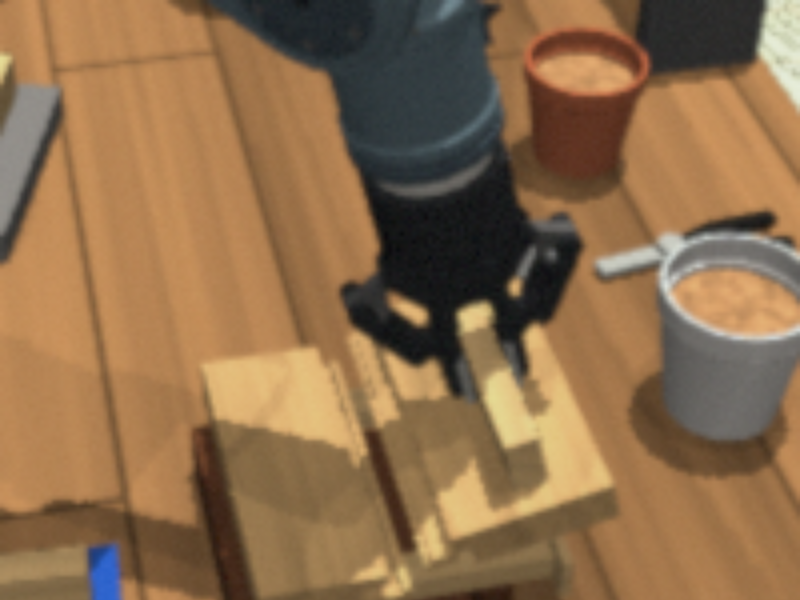

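The board hangs slanted over the riser, tongue edge near (400,480) in the crop, clear of everything. First I touch the upper lip's face to find the true mouth x.

>>> {"fn": "step_arm", "kwargs": {
  "motion": [
    [3.4, -5.5, -1, 0, 0, 0, 255],
    [3.4, -7.5, -1, 0, 0, 0, 255],
    [3.4, -9.3, -1, 0, 0, 0, 255],
    [2.9, -11.2, -1, 0, 0, 0, 255],
    [2.4, -13.2, -1, 0, 0, 0, 255],
    [1.9, -15.1, -1, 0, 0, 0, 255],
    [1.9, -15.1, -1, 0, 0, 0, 255],
    [1.9, -15.1, -1, 0, 0, 0, 255]
  ]
}}

```text
time_s: 9.45
eef_pos: [0.5654, -0.2034, 0.1118]
eef_rot: [0.559, 0.555, 0.438, -0.433]
wrist_force: [-0.4, 0.7, -4.1]
opening: 0.23
```

```bash
python3 st.py 4 74 14 3 74 14 2 74 14 0 74 14
```

```text
9.45 F [-0.382  0.682 -4.071] M [ 0.005  0.278 -0.002] 0.230100383371729 (array([ 5.72,  0.04, 74.46]), array([13.99, -0.06, -0.  ])) 0.0018
[4.0, 74.0, 14.0] [ 0.02 -1.78 -0.01 -0.06  0.02  0.01]
[3.0, 74.0, 14.0] [-0.22 -2.75 -0.01 -0.06  0.02  0.01]
[2.0, 74.0, 14.0] [-0.46 -3.72 -0.01 -0.06  0.02  0.01]
[0.0, 74.0, 14.0] [-0.94 -5.66 -0.01 -0.06  0.02  0.01]
```

>>> {"fn": "step_arm", "kwargs": {
  "motion": [
    [0, -1.8, 0, 0, 0, 0, 255],
    [-0.1, -2.3, 0, 0, 0, 0, 255],
    [-0.2, -2.8, 0, 0, 0, 0, 255],
    [-0.2, -2.8, 0, 0, 0, 0, 255]
  ]
}}

```text
time_s: 9.95
eef_pos: [0.5626, -0.2034, 0.1113]
eef_rot: [0.559, 0.555, 0.438, -0.433]
wrist_force: [-0.1, 0.8, -4.1]
opening: 0.224
```

>>> {"fn": "step_arm", "kwargs": {
  "motion": [
    [-0.1, -0.5, 0, 0, 0, 0, 255],
    [-0.2, -1, 0, 0, 0, 0, 255],
    [-0.2, -1, 0, 0, 0, 0, 255]
  ]
}}

```text
time_s: 10.32
eef_pos: [0.5616, -0.2034, 0.1112]
eef_rot: [0.559, 0.555, 0.438, -0.433]
wrist_force: [-0.2, 0.3, -4.2]
opening: 0.226
```

>>> {"fn": "step_arm", "kwargs": {
  "motion": [
    [-0.1, -0.5, 0, 0, 0, 0, 255],
    [-0.2, -1, 0, 0, 0, 0, 255],
    [-0.2, -1, 0, 0, 0, 0, 255]
  ]
}}

```text
time_s: 10.7
eef_pos: [0.5607, -0.2034, 0.1112]
eef_rot: [0.559, 0.555, 0.438, -0.433]
wrist_force: [1.2, -0.2, -3.1]
opening: 0.226
```

```bash
python3 st.py 1 74 14 0 74 14
```

```text
10.7 F [ 1.226 -0.235 -3.118] M [0.057 0.185 0.059] 0.22561103879725097 (array([ 0.95,  0.09, 73.88]), array([14.  , -0.06,  0.  ])) 0.0029
[1.0, 74.0, 14.0] [-0.11  0.08  0.03 -0.06  0.01  0.  ]
[0.0, 74.0, 14.0] [-0.35 -0.89  0.03 -0.06  0.01  0.  ]
```

>>> {"fn": "step_arm", "kwargs": {
  "motion": [
    [-0.1, -0.4, 0, 0, 0, 0, 255],
    [-0.1, -0.4, 0, 0, 0, 0, 255]
  ]
}}

```text
time_s: 10.95
eef_pos: [0.5605, -0.2034, 0.1113]
eef_rot: [0.559, 0.555, 0.438, -0.433]
wrist_force: [2.2, 0.1, -4.6]
opening: 0.227
```

```bash
python3 st.py 4.5 74 14 4.5 70 14 4.5 66.5 14 3 65.1 14
```

```text
10.95 F [ 2.175  0.114 -4.611] M [ 0.096 -0.333  0.067] 0.22671794504333714 (array([ 0.83,  0.11, 73.95]), array([14.03, -0.06, -0.  ])) 0.0033
[4.5, 74.0, 14.0] [ 0.88  3.59  0.05 -0.05  0.02 -0.03]
[4.5, 70.0, 14.0] [ 4.76  2.62  0.05 -0.05  0.02 -0.03]
[4.5, 66.5, 14.0] [ 8.16  1.77  0.05 -0.05  0.02 -0.03]
[3.0, 65.1, 14.0] [ 9.15 -0.03  0.05 -0.05  0.02 -0.03]
```

Contact starts at t≈0.95, within 0.3 mm of vision, so I set the mouth x to 0.4997. Now I back off and go down into the gap between lip and ridge.

>>> {"fn": "step_arm", "kwargs": {
  "motion": [
    [0.9, 3.9, 0, 0, 0, 0, 255],
    [2.9, 3.3, 0, 0, 0, 0, 255],
    [4.8, 2.9, 0, 0, 0, 0, 255],
    [6.5, 2.4, 0, 0, 0, 0, 255],
    [8.1, 2.1, 0, 0, 0, 0, 255],
    [8.1, 2.1, 0, 0, 0, 0, 255],
    [8.1, 2.1, 0, 0, 0, 0, 255]
  ]
}}

```text
time_s: 11.82
eef_pos: [0.5642, -0.2034, 0.1039]
eef_rot: [0.559, 0.555, 0.438, -0.433]
wrist_force: [-0.0, 0.5, -4.3]
opening: 0.223
```

```bash
sed -i 's/\[.500,-.205,0\]/[.4997,-.205,0]/' h.py; python3 st.py 5 66 14 4 65.4 14 2 64.9 14 0 64.4 14 -2 63.9 14 -4 63.4 14
```

```text
11.825 F [-0.037  0.536 -4.271] M [-0.011  0.249  0.022] 0.22314321780613658 (array([ 4.77,  0.05, 66.51]), array([13.99, -0.05, -0.  ])) 0.0014
[5.0, 66.0, 14.0] [ 0.54  0.09 -0.01 -0.05  0.01  0.01]
[4.0, 65.4, 14.0] [ 0.88 -1.02 -0.01 -0.05  0.01  0.01]
[2.0, 64.9, 14.0] [ 0.88 -3.08 -0.01 -0.05  0.01  0.01]
[0.0, 64.4, 14.0] [ 0.88 -5.15 -0.   -0.05  0.01  0.01]
[-2.0, 63.9, 14.0] [ 0.88 -7.21 -0.   -0.05  0.01  0.01]
[-4.0, 63.4, 14.0] [ 0.89 -9.27  0.   -0.05  0.01  0.01]
```

>>> {"fn": "step_arm", "kwargs": {
  "motion": [
    [0.4, -0.4, 0, 0, 0, 0, 255],
    [0.8, -1, 0, 0, 0, 0, 255],
    [0.8, -1.8, 0, 0, 0, 0, 255],
    [0.8, -2.6, 0, 0, 0, 0, 255],
    [0.8, -3.4, 0, 0, 0, 0, 255],
    [0.8, -4.2, 0, 0, 0, 0, 255],
    [0.8, -5.2, 0, 0, 0, 0, 255],
    [0.8, -5.2, 0, 0, 0, 0, 255]
  ]
}}

```text
time_s: 12.82
eef_pos: [0.5592, -0.2034, 0.1017]
eef_rot: [0.559, 0.555, 0.438, -0.433]
wrist_force: [-0.1, -0.7, -4.6]
opening: 0.227
```

```bash
python3 st.py -2 63.9 14 -4 63.4 14 -6 62.9 14 -8 62.4 14
```

```text
12.825 F [-0.052 -0.678 -4.591] M [0.021 0.281 0.012] 0.22651444980885363 (array([-0.21,  0.13, 64.4 ]), array([13.98, -0.06,  0.01])) 0.0017
[-2.0, 63.9, 14.0] [ 0.02 -1.86  0.07 -0.06  0.01  0.02]
[-4.0, 63.4, 14.0] [ 0.03 -3.93  0.07 -0.06  0.01  0.02]
[-6.0, 62.9, 14.0] [ 0.03 -5.99  0.07 -0.06  0.01  0.02]
[-8.0, 62.4, 14.0] [ 0.03 -8.05  0.08 -0.06  0.01  0.02]
```

Free so far. The tip is at the mouth with no contact force.

>>> {"fn": "step_arm", "kwargs": {
  "motion": [
    [0, -0.8, 0, 0, 0, 0, 255],
    [0, -1.6, 0, 0, 0, 0, 255],
    [0, -2.4, 0, 0, 0, 0, 255],
    [0, -3.2, 0, 0, 0, 0, 255],
    [0, -4, 0, 0, 0, 0, 255],
    [0, -4, 0, 0, 0, 0, 255]
  ]
}}

```text
time_s: 13.58
eef_pos: [0.5554, -0.2034, 0.1008]
eef_rot: [0.559, 0.555, 0.438, -0.433]
wrist_force: [0.7, -0.2, -4.2]
opening: 0.225
```

>>> {"fn": "step_arm", "kwargs": {
  "motion": [
    [0, -0.7, 0, 0, 0, 0, 255],
    [0, -1.4, 0, 0, 0, 0, 255],
    [0, -2, 0, 0, 0, 0, 255],
    [0, -2, 0, 0, 0, 0, 255]
  ]
}}

```text
time_s: 14.08
eef_pos: [0.5534, -0.2034, 0.1003]
eef_rot: [0.559, 0.555, 0.438, -0.433]
wrist_force: [0.7, 0.2, -4.1]
opening: 0.227
```

```bash
python3 st.py -7 62.7 14 -8 62.4 14 -9 62.3 14 -10 62.2 13.5
```

```text
14.075 F [ 0.656  0.186 -4.131] M [0.017 0.263 0.016] 0.22708828927438732 (array([-6.01,  0.14, 62.95]), array([13.98, -0.06,  0.01])) 0.0023
[-7.0, 62.7, 14.0] [-0.02 -1.03  0.08 -0.05  0.01  0.02]
[-8.0, 62.4, 14.0] [ 0.03 -2.07  0.08 -0.05  0.01  0.02]
[-9.0, 62.3, 14.0] [-0.12 -3.07  0.08 -0.05  0.01  0.02]
[-10.0, 62.2, 13.5] [ 0.32 -3.87  0.08 -0.05  0.01 -0.48]
```

>>> {"fn": "step_arm", "kwargs": {
  "motion": [
    [0, -0.7, 0, 0, 0, 0, 255],
    [0, -1.4, 0, 0, 0, 0, 255],
    [0, -2.1, 0, 0, 0, 0, 255],
    [-0.1, -2.6, 0, 0, 0, 0, 255],
    [-0.1, -3.1, 0, 0, 0, 0, 255],
    [-0.1, -3.1, 0, 0, 0, 0, 255]
  ]
}}

```text
time_s: 14.82
eef_pos: [0.5504, -0.2035, 0.0997]
eef_rot: [0.559, 0.555, 0.438, -0.433]
wrist_force: [0.8, -0.0, -5.0]
opening: 0.226
```

```bash
python3 st.py -10 62.2 13.5 -11 62.2 13 -12 62.2 12.5
```

```text
14.825 F [ 0.791 -0.042 -4.988] M [0.012 0.269 0.021] 0.22550704449652131 (array([-8.99,  0.12, 62.34]), array([13.98, -0.06,  0.01])) 0.0015
[-10.0, 62.2, 13.5] [ 0.46 -0.83  0.05 -0.06  0.01 -0.48]
[-11.0, 62.2, 13.0] [ 0.8  -1.62  0.06 -0.06  0.01 -0.98]
[-12.0, 62.2, 12.5] [ 1.15 -2.41  0.06 -0.06  0.01 -1.48]
```

>>> {"fn": "step_arm", "kwargs": {
  "motion": [
    [0.2, -0.4, 0, 0, 0, -0.2, 255],
    [0.4, -0.8, 0, 0, 0, -0.5, 255],
    [0.6, -1.2, 0, 0, 0, -0.7, 255],
    [0.8, -1.6, 0, 0, 0, -1, 255],
    [0.8, -1.6, 0, 0, 0, -1, 255]
  ]
}}

```text
time_s: 15.45
eef_pos: [0.5492, -0.2034, 0.0985]
eef_rot: [0.555, 0.551, 0.443, -0.438]
wrist_force: [0.1, 0.5, -3.7]
opening: 0.227
```

```bash
python3 st.py -11.5 62.2 12.7 -12 62.2 12.5 -13 62.2 12 
```

```text
15.45 F [ 0.135  0.457 -3.716] M [ 0.037  0.205 -0.002] 0.2270441895561733 (array([-10.92,   0.13,  62.21]), array([12.98, -0.05,  0.01])) 0.0041
[-11.5, 62.2, 12.7] [ 0.2  -0.46  0.08 -0.05  0.01 -0.28]
[-12.0, 62.2, 12.5] [ 0.32 -0.87  0.08 -0.05  0.01 -0.48]
[-13.0, 62.2, 12.0] [ 0.69 -1.67  0.08 -0.05  0.01 -0.98]
```

>>> {"fn": "step_arm", "kwargs": {
  "motion": [
    [0.2, -0.4, 0, 0, 0, -0.2, 255],
    [0.4, -0.8, 0, 0, 0, -0.5, 255],
    [0.5, -1.1, 0, 0, 0, -0.7, 255],
    [0.7, -1.5, 0, 0, 0, -1, 255],
    [0.7, -1.5, 0, 0, 0, -1, 255]
  ]
}}

```text
time_s: 16.08
eef_pos: [0.5485, -0.2035, 0.0978]
eef_rot: [0.552, 0.548, 0.447, -0.442]
wrist_force: [5.7, 0.9, -6.4]
opening: 0.227
```

```bash
python3 st.py -12.8 62.2 11 -12.7 62.1 9 -12.6 62 6 -12.5 62 3 -12.4 62.1 0
```

```text
16.075 F [ 5.709  0.891 -6.445] M [ 0.188 -0.862  0.125] 0.22670406789144143 (array([-12.13,   0.1 ,  62.44]), array([12.06, -0.06, -0.01])) 0.0034
[-12.8, 62.2, 11.0] [ 1.34 -0.31  0.05 -0.06  0.02 -1.06]
[-12.7, 62.1, 9.0] [ 3.82  0.44  0.04 -0.06  0.02 -3.06]
[-12.6, 62.0, 6.0] [ 7.53  1.38  0.04 -0.06  0.02 -6.06]
[-12.5, 62.0, 3.0] [11.18  2.15  0.04 -0.06  0.02 -9.06]
[-12.4, 62.1, 0.0] [ 14.76   2.74   0.04  -0.06   0.02 -12.06]
```

Light contact with the groove's back wall, about 6 N and well under the limit. Now I lower in stages with a gentle inward push.

```bash
python3 - <<'E'
from h import *
np.set_printoptions(precision=2,suppress=True)
B=pose(-12.6,62.2,12)
for a in ((-12.3,62.2,11),(-12.3,62.2,10),(-12.3,62.2,9),(-12.3,62.2,8),(-12.3,62.2,7)):print(a,row(B,pose(*a)))
E
```

```text
(-12.3, 62.2, 11) [ 1.24  0.66  0.   -0.   -0.   -1.  ]
(-12.3, 62.2, 10) [ 2.41  1.01  0.    0.   -0.   -2.  ]
(-12.3, 62.2, 9) [ 3.6   1.34  0.    0.   -0.   -3.  ]
(-12.3, 62.2, 8) [ 4.79  1.65  0.    0.   -0.   -4.  ]
(-12.3, 62.2, 7) [ 5.98  1.94  0.   -0.   -0.   -5.  ]
```

>>> {"fn": "step_arm", "kwargs": {
  "motion": [
    [0.6, 0.4, 0, 0, 0, -0.5, 255],
    [1.2, 0.7, 0, 0, 0, -1, 255],
    [1.8, 0.8, 0, 0, 0, -1.5, 255],
    [2.4, 1, 0, 0, 0, -2, 255],
    [2.4, 1, 0, 0, 0, -2, 255]
  ]
}}

```text
time_s: 16.7
eef_pos: [0.5496, -0.2035, 0.0955]
eef_rot: [0.544, 0.54, 0.457, -0.452]
wrist_force: [4.4, 0.8, -4.9]
opening: 0.222
```

```bash
python3 st.py -12.3 62.2 10 -12.3 62.2 8 -12.3 62.2 6
```

```text
16.7 F [ 4.405  0.807 -4.92 ] M [ 0.234 -0.864  0.092] 0.2215179889917796 (array([-12.3 ,   0.09,  62.39]), array([ 9.99, -0.04, -0.  ])) 0.0064
[-12.3, 62.2, 10.0] [ 0.18 -0.03  0.05 -0.04  0.01  0.01]
[-12.3, 62.2, 8.0] [ 2.54  0.69  0.05 -0.04  0.01 -1.99]
[-12.3, 62.2, 6.0] [ 4.91  1.32  0.04 -0.04  0.01 -3.99]
```

>>> {"fn": "step_arm", "kwargs": {
  "motion": [
    [0.6, 0.2, 0, 0, 0, -0.5, 255],
    [1.2, 0.4, 0, 0, 0, -1, 255],
    [1.8, 0.6, 0, 0, 0, -1.5, 255],
    [2.4, 0.7, 0, 0, 0, -2, 255],
    [2.4, 0.7, 0, 0, 0, -2, 255]
  ]
}}

```text
time_s: 17.32
eef_pos: [0.5506, -0.2035, 0.0932]
eef_rot: [0.536, 0.532, 0.466, -0.462]
wrist_force: [4.3, 0.5, -4.1]
opening: 0.231
```

```bash
python3 st.py -12.3 62.2 8 -12.3 62.2 6 -12.3 62.2 4 -12.3 62.2 2
```

```text
17.325 F [ 4.284  0.549 -4.11 ] M [ 0.249 -0.768  0.024] 0.23070261474121395 (array([-12.41,   0.07,  62.32]), array([ 7.99, -0.05, -0.  ])) 0.0055
[-12.3, 62.2, 8.0] [ 0.12  0.09  0.01 -0.05  0.01  0.01]
[-12.3, 62.2, 6.0] [ 2.47  0.81  0.01 -0.05  0.01 -1.99]
[-12.3, 62.2, 4.0] [ 4.84  1.45  0.01 -0.05  0.01 -3.99]
[-12.3, 62.2, 2.0] [ 7.24  2.    0.01 -0.05  0.01 -5.99]
```

>>> {"fn": "step_arm", "kwargs": {
  "motion": [
    [0.6, 0.2, 0, 0, 0, -0.5, 255],
    [1.2, 0.4, 0, 0, 0, -1, 255],
    [1.8, 0.6, 0, 0, 0, -1.5, 255],
    [2.4, 0.8, 0, 0, 0, -2, 255],
    [3, 0.95, 0, 0, 0, -2.5, 255],
    [3.6, 1.1, 0, 0, 0, -3, 255],
    [3.6, 1.1, 0, 0, 0, -3, 255]
  ]
}}

```text
time_s: 18.2
eef_pos: [0.552, -0.2035, 0.0897]
eef_rot: [0.523, 0.519, 0.48, -0.476]
wrist_force: [3.0, 1.1, -2.4]
opening: 0.225
```

```bash
python3 st.py -12.3 62.2 5 -12.3 62.2 3 -12.3 62.2 2 -12.3 62.2 1 -12.3 62.2 0
```

```text
18.2 F [ 3.045  1.073 -2.39 ] M [ 0.177 -0.44   0.077] 0.22452219195006654 (array([-12.59,   0.06,  62.16]), array([ 4.96, -0.04, -0.  ])) 0.0057
[-12.3, 62.2, 5.0] [-0.06  0.28  0.01 -0.04  0.    0.04]
[-12.3, 62.2, 3.0] [ 2.29  1.    0.01 -0.04  0.   -1.96]
[-12.3, 62.2, 2.0] [ 3.47  1.33  0.01 -0.04  0.   -2.96]
[-12.3, 62.2, 1.0] [ 4.66  1.64  0.01 -0.04  0.   -3.96]
[-12.3, 62.2, 0.0] [ 5.86  1.93  0.01 -0.04  0.   -4.96]
```

The foot is already below the ridge top and behind it. Lowering the rest.

>>> {"fn": "step_arm", "kwargs": {
  "motion": [
    [0.6, 0.3, 0, 0, 0, -0.5, 255],
    [1.2, 0.6, 0, 0, 0, -1, 255],
    [1.8, 0.8, 0, 0, 0, -1.5, 255],
    [2.4, 1, 0, 0, 0, -2, 255],
    [3, 1.2, 0, 0, 0, -2.5, 255],
    [3.6, 1.4, 0, 0, 0, -3, 255],
    [4.2, 1.5, 0, 0, 0, -3.5, 255],
    [4.2, 1.5, 0, 0, 0, -3.5, 255]
  ]
}}

```text
time_s: 19.2
eef_pos: [0.5537, -0.2034, 0.0855]
eef_rot: [0.508, 0.504, 0.496, -0.491]
wrist_force: [-0.4, -1.2, -2.8]
opening: 0.225
```

```bash
python3 st.py -12.3 62.2 1 -12.2 62.2 0
```

```text
19.2 F [-0.392 -1.198 -2.756] M [-0.111  0.203  0.031] 0.2251394041918615 (array([-12.4 ,   0.15,  61.98]), array([ 1.44, -0.05,  0.01])) 0.0056
[-12.3, 62.2, 1.0] [ 0.31  0.27  0.09 -0.05 -0.01 -0.44]
[-12.2, 62.2, 0.0] [ 1.48  0.73  0.09 -0.05 -0.01 -1.44]
```

>>> {"fn": "step_arm", "kwargs": {
  "motion": [
    [0.5, 0.2, 0, 0, 0, -0.5, 255],
    [1, 0.4, 0, 0, 0, -1, 255],
    [1.5, 0.6, 0, 0, 0, -1.4, 255],
    [1.6, 0.6, 0, 0, 0, -1.4, 255],
    [1.6, 0.6, 0, 0, 0, -1.4, 255]
  ]
}}

```text
time_s: 19.82
eef_pos: [0.5545, -0.2034, 0.084]
eef_rot: [0.502, 0.498, 0.502, -0.497]
wrist_force: [0.1, -0.2, -4.0]
opening: 0.229
```

```bash
python3 st.py -12.2 62 0; python3 - <<'E'
from h import *
p,d,Tc=wrist("w5");cv2.imwrite("pics/w5.png",p[:,:,::-1])
P=cloud("wrist",d,Tc);Q=P[d>.05]
Q=R.from_rotvec([0,0,-YAW]).apply(Q-DECK)*1e3
for nm,a,b in(("back",-65,-8),("board",10,40)):
    S=Q[(Q[:,0]>a)&(Q[:,0]<b)&(abs(Q[:,1])<110)&(Q[:,2]>70)&(Q[:,2]<90)]
    print(nm,len(S),S[:,2].mean(),S[:,1].min(),np.percentile(S[:,1],99.8),np.linalg.lstsq(np.c_[S[:,:2],np.ones(len(S))],S[:,2],rcond=None)[0])
E
```

```text
19.825 F [ 0.056 -0.16  -4.022] M [ 0.041 -0.019  0.004] 0.22905100807077813 (array([-12.21,   0.17,  62.11]), array([ 0.08, -0.05,  0.01])) 0.0021
[-12.2, 62.0, 0.0] [ 0.2   0.04  0.11 -0.05 -0.01 -0.08]
back 33788 79.57964787648787 -89.81504281409036 90.24410607214854 [ 2.05479899e-04 -2.30088786e-04  7.95949043e+01]
board 14632 79.76548489814675 -56.60669857752771 89.76968898434572 [ 4.20256467e-03 -7.69472724e-05  7.96664333e+01]
```

View pics/w5.png

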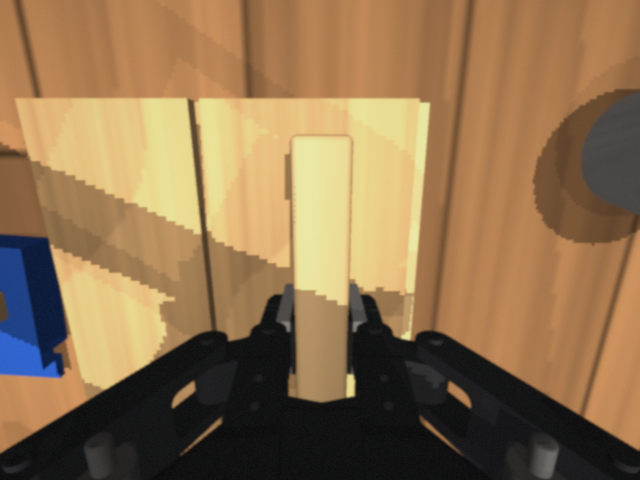

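Seated: board top and back board are level within 0.2 mm, ends in line within 0.5 mm (gap line at x≈200, both ends at row 98). I lower a hair, let go and lift off.

>>> {"fn": "step_arm", "kwargs": {
  "motion": [
    [0.3, 0, 0, 0, 0, 0, 255],
    [0.3, 0, 0, 0, 0, 0, 110],
    [0.3, 0, 0, 0, 0, 0, 110],
    [0.3, 0, 0, 0, 0, 0, 110],
    [0.3, 0, 0, 0, 0, 0, 110],
    [0.3, 0, 0, 0, 0, 0, 110],
    [0.3, 0, 0, 0, 0, 0, 110],
    [0.3, 0, 0, 0, 0, 0, 110]
  ]
}}

```text
time_s: 20.88
eef_pos: [0.5545, -0.2034, 0.0837]
eef_rot: [0.503, 0.498, 0.502, -0.497]
wrist_force: [-0.5, 0.1, -0.3]
opening: 0.568
```

>>> {"fn": "step_arm", "kwargs": {
  "motion": [
    [-5, 0, 0, 0, 0, 0, 110],
    [-15, 0, 0, 0, 0, 0, 110],
    [-40, 0, 0, 0, 0, 0, 110],
    [-80, 0, 0, 0, 0, 0, 110],
    [-130, 0, 0, 0, 0, 0, 110],
    [-150, 0, 0, 0, 0, 0, 110],
    [-150, 0, 0, 0, 0, 0, 110],
    [-150, 0, 0, 0, 0, 0, 110]
  ]
}}

```text
time_s: 21.88
eef_pos: [0.5537, -0.2031, 0.2327]
eef_rot: [0.502, 0.498, 0.502, -0.498]
wrist_force: [-0.3, 0.5, -0.5]
opening: 0.567
```

```bash
python3 st.py; python3 - <<'E'
from h import *
p,d,Tc=wrist("w6")
P=cloud("wrist",d,Tc);Q=P[d>.05]
Q=R.from_rotvec([0,0,-YAW]).apply(Q-DECK)*1e3
for nm,a,b in(("back",-65,-8),("board",10,92)):
    S=Q[(Q[:,0]>a)&(Q[:,0]<b)&(abs(Q[:,1])<110)&(Q[:,2]>76)&(Q[:,2]<84)]
    print(nm,len(S),S.mean(0).round(2),cv2.minAreaRect(S[:,:2].astype(np.float32)),np.linalg.lstsq(np.c_[S[:,:2],np.ones(len(S))],S[:,2],rcond=None)[0])
S=Q[(Q[:,2]>110)&(Q[:,2]<122)&(abs(Q[:,0]-55)<30)&(abs(Q[:,1])<90)];print("rail",cv2.minAreaRect(S[:,:2].astype(np.float32)),S[:,2].mean())
E
```

```text
21.875 F [-0.291  0.5   -0.451] M [ 0.065  0.034 -0.041] 0.5671894502973394 (array([-13.01,   0.5 , 210.93]), array([ 0.01, -0.05,  0.05])) 0.015
back 11480 [-37.32  12.2   79.58] ((-36.50273895263672, 0.01581573486328125), (179.7775115966797, 56.97877883911133), 89.996337890625) [ 4.14544042e-04 -1.55818649e-04  7.95944677e+01]
board 13054 [49.58 10.47 79.6 ] ((50.999237060546875, -0.1058807373046875), (179.73374938964844, 81.99578857421875), 89.99964141845703) [ 4.43582823e-04 -2.42381978e-04  7.95842589e+01]
rail ((55.109554290771484, 0.31267547607421875), (149.03018188476562, 20.02647590637207), 89.93891906738281) 117.4724335301806
```

View pics/w6.png

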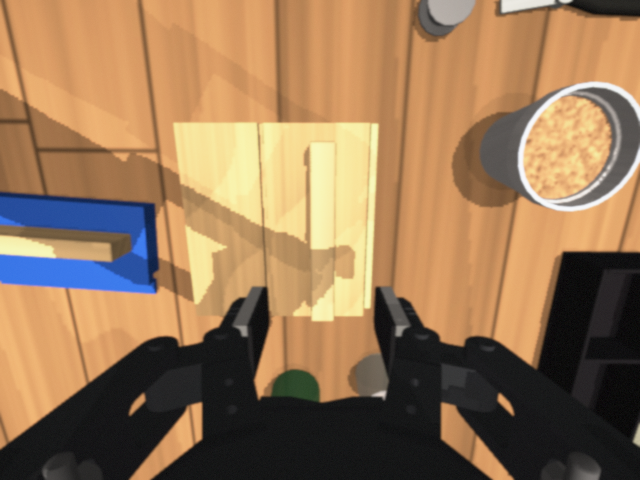

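The board is flush and parallel with the back board, rail at (322,230). The hand is clear and the bystanders are in place. Handing in.

```bash
python3 -c "
from bench import ctrl
print(ctrl.hand_in())"
```

```text
the job is handed in; nothing more can be done
None
```

The front board is fitted to the riser, flat and locked, and the job is handed in at about 22 s of the 67 s allowed. I got no verdict back from the hand-in.

- **Finding the joint:** Sight put the groove's mouth at x ≈ 0.500 m. A light touch on the upper lip agreed within 0.3 mm.
- **Fitting:** I held the board by its rail and slid the tongue in at 14° between ridge and lip. I found the groove's back wall with about 6 N, the highest push I read at the wrist. I then lowered the board level with a 3–5 N inward push and let go.
- **Last checks:** The board's top is within 0.1 mm of the back board's height and flat to about 0.03°. The ends are in line within about 0.3 mm, and the rail sits 55.1 mm from the mouth (nominal 55). The gripper is open and about 15 cm clear above.
- **Disagreements:** The back wall was felt about 0.8 mm sooner than my mouth estimate implied, but this eased as the board came level. Heights read about 0.4 mm low on both boards alike, which fits the camera calibration.
- **Bystanders:** Those visible in the last picture looked undisturbed, but I did not measure them. The clay pot and bowl were out of that view; the hand never went near them.

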